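# Weigh out maamoul for the guests

## Task

Add maamoul biscuits from the gold tray to the hexagonal glass dish on the scale, one by one, setting each down gently and letting the needle settle before you decide on the next, until the needle points inside the broad dark band on the dial. Stop there: it may take one or both, and a biscuit that is not needed stays where it lies on the tray.

Things in the scene. Friction and masses are not known exactly. Their poses are not given: they have to be found in the camera images.
- maamoul_a: Round moulded shortbread biscuit (maamoul), sandy brown, about 60 g, 46 mm across, 28 mm high: upright side up to 21 mm, above it a low ridged dome. Origin: centre of its underside, z up. Starts flat on the 4 mm floor of a rectangular gold-tone tray (262 x 302 mm, rim 14 mm).
- maamoul_b: The other maamoul, same shape, size and origin, on the same tray. A small cup (58 mm across, 48 mm high) and a flat tealight (38 mm across, 16 mm high) share the tray; the four stand at least 88 mm apart, centre to centre.
- dish: Shallow hexagonal glass dish, loose on the round steel platform of a white scale. 140 mm inside across flats, floor and walls 4 mm thick, rim 16 mm over its underside. Origin: centre of underside; x: level, through the middle of a wall, roughly towards the dial (centre 152 mm away). 155 to 245 g. The sprung platform sinks 4 mm per biscuit in about 0.5 s; 10 mm of travel left at the start.
- needle (a joint): Needle of the white dial, face up on the scale's body (45 mm high). Rad, growing clockwise from above: 0 = empty platform, pointing to the dish; 13.1 per kg, so 0.785 (45 deg) per biscuit. Starts short of the dark band, which runs from 3.44 to 4.31 (197 to 247 deg), a little more than a biscuit's step; 0.05 beyond its ends still counts.
There are look-alikes about, which are no part of the job. There is more than one size of the dish; the job needs the middle-sized.

How it is judged:
By the outcome, as a careful person would: the job done as asked, in the order asked, and still so for the second after the job is handed in, with the robot touching nothing.
It also fails if it takes over 58 s, if anything falls off the work surface, if the arm or the gripper's body presses on something with over 40 N, if the wrist force passes 120 N, or if a joint passes its speed limit or range.

## Robot

A 7-joint arm with a two-finger parallel gripper is mounted at the origin on the work surface. World frame = base frame: x ahead of the robot, y to its left, z up, the work surface at z = 0. Lengths are in m, angles in rad, forces in N, time in s.
With the tool pointing down it reaches from about 0.4 to 0.875 m from the base axis. Payload 19.3 kg.
Tool frame: the origin (TCP) lies at the very end of the fingers, on their centre line; the grasp point (between the pads) lies 19 mm behind it; z points along the fingers, y is the line along which they close (so a half turn about z gives the same grasp; the last joint's range is limited). The gripper opens to 85 mm and grips with 20 to 120 N. Pads are 22 mm wide; open, the fingers measure 114 mm over their backs; the gripper's body (76 mm by 85 mm) begins 54 mm behind the grasp point. The pads swing forward as they close: fully open they stand 13 mm farther back than shut.
Start: joints at [1.128, 0.521, -0.036, 1.599, 0.021, 1.021, -0.113], TCP at [0.228, -0.582, 0.231] pointing down, gripper open.
Joint ranges: [-2.91, 2.91], [-0.3, 2.13], [-1.5, 1.42], [0.17, 2.43], [-1.26, 4.41], [0.16, 1.93], [-2.52, 2.52]. Speed limits (rad/s): [1.89, 1.89, 2.39, 2.39, 3.01, 3.01, 3.01].

## Interface

Orientations are given as [roll, pitch, yaw] about the fixed x, y, z axes, in that order (R = Rz(yaw) Ry(pitch) Rx(roll)).
In Python, from workcell import monitor, viewer, bot gives the robot as it stands.
- The arm moves only by the tool move_arm, never from a script. Its arguments are lists of equal length, an entry for each row: "gripper": the opening, from 0 (shut) to 1 (fully open); "linear": the shift along the tool's x, y, z in cm, a list of three; "twist": the turn about the tool's z in degrees. A call has 1 to 8 rows; each row shifts and turns the commanded pose from where the row before left it, along the tool's axes as they then stand; what a row does not reach is not made up. A row lasts 1/10 s, in which the tool goes at most 50 mm and 8.59 degrees, less where a joint would pass 70% of its speed; a pose out of reach is approached as far as the arm can. A call with a gripper value outside its range is refused whole. The fingers move at their own pace and stop on an object; "squeeze" is the grip in N (left out, the last holds). Time passes only in rows, so rows that do not move let the fingers close. It gives the time, the measured TCP pose, the force, the opening and the grip force at its end, in the units of the state.
- monitor.observe(): the state, without advancing time (a new reading comes with each control period).
- viewer.grab_frame(name): name is "scene" or "top"; returns a dict with "img" (420x560x3 uint8, red, green, blue), "K" (3x3 intrinsics, pixels), "eye" and "rotation" of the camera in the world. Camera axes: x right, y up, looking along -z (the intrinsics and any distortion apply to the point x, -y, -z); pixel columns grow to the right and rows downward; lengths in m; the calibration is good to about 2 mm. A picture is of the moment at which its call begins. There is no depth.
- bot.job_done(): hands the job in; it is judged then, once.
The state is a dict: "clock": time; "qpos": joint angles; "qd": joint speeds; "joint_efforts": joint torques, N m; "position": TCP position; "tool_rot": TCP orientation; "force": force on the tool from outside, world axes, zero at the start; "moment": the same for the moment, N m; "grip_width": finger opening in m; "finger_force": force on a finger pad.
Only numpy, scipy, OpenCV 4.12 (cv2) and the standard library are available. Lean on these libraries where they do the work, as an engineer would, in place of code of your own. Each camera call takes 0.05 s, during which the arm holds its last target. There are 200 camera calls.

## Working session

There is one attempt and no reset: what is moved stays moved. The work goes in short steps, Python scripts to look and compute and a tool call to move; the robot and the scene stay as the last step left them, time stands still between calls to the robot, and variables do not carry over. Pictures are saved under pics/ and viewed, at most 10 in all, crops included, and the job is handed in when it is done.

Besides the shell and the picture viewer there is one more tool, called after ">>>" by a JSON object that holds its "fn" and its "kwargs". move_arm: Moves the arm, as the interface text tells. Its arguments: {"type":"object","properties":{"gripper":{"type":"array"},"linear":{"type":"array"},"twist":{"type":"array"},"squeeze":{"type":"number"}},"required":["gripper","linear","twist"]}

```bash
mkdir -p pics; ls
cat > h.py <<'E'
import numpy as np, cv2
from workcell import monitor, viewer, bot
def grab(n,save=None):
    f=viewer.grab_frame(n); f['img']=np.asarray(f['img'])
    if save: cv2.imwrite('pics/'+save,f['img'][:,:,::-1])
    return f
def pix2w(f,u,v,z):
    d=f['rotation']@(np.array([1,-1,-1])*(np.linalg.inv(f['K'])@[u,v,1])); e=np.array(f['eye'])
    return e+d*(z-e[2])/d[2]
E
python3 - <<'E'
from h import *
for n in('scene','top'):
    f=grab(n,n+'0.png'); print({k:(v if k!='img' else v.shape) for k,v in f.items()})
    np.save(n+'.npy',f,allow_pickle=True)
s=monitor.observe(); print(s['clock'],s['position'],s['tool_rot'],s['grip_width'],s['force'])
E
```

```text
pics
{'img': (420, 560, 3), 'K': array([[405.84241333,   0.        , 286.55520845],
       [  0.        , 405.84241333, 211.69787088],
       [  0.        ,   0.        ,   1.        ]]), 'eye': array([ 0.84687875, -0.69066205,  0.63025257]), 'rotation': array([ 0.9343767 , -0.01806894,  0.5542429 ])}
{'img': (420, 560, 3), 'K': array([[380.39989842,   0.        , 279.00662843],
       [  0.        , 380.39989842, 213.77439582],
       [  0.        ,   0.        ,   1.        ]]), 'eye': array([ 0.44190644, -0.01452681,  0.97018724]), 'rotation': array([ 0.0480516 , -0.02201545, -1.57629582])}
0.1 [ 0.2275023  -0.5818005   0.23077707] [-3.14055529e+00  4.34381712e-05  3.72782985e-01] 0.08579902959443327 [-0.33989979 -0.65587322 -0.26078565]
```

View pics/top0.png

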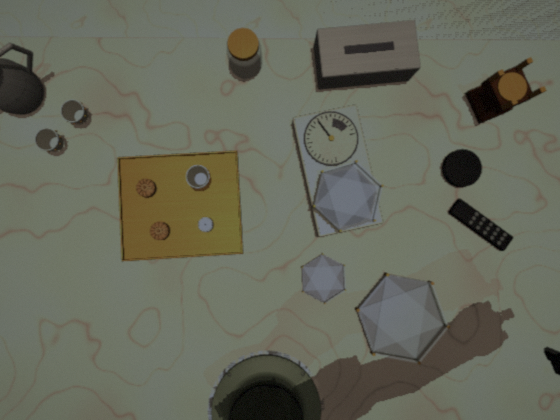

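View pics/scene0.png

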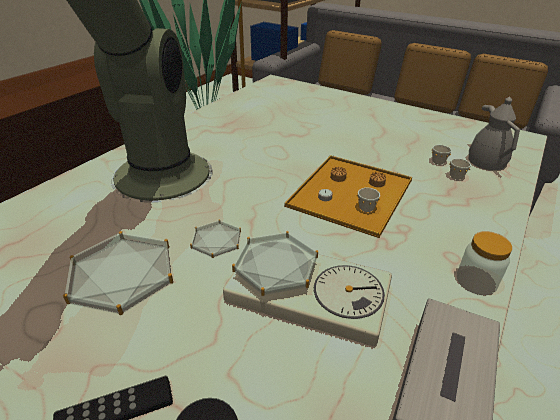

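```bash
cat >> h.py <<'E'
from scipy.spatial.transform import Rotation as Ro
_p=pix2w
def pix2w(f,u,v,z):
    g=dict(f); r=np.array(f['rotation'])
    if r.ndim==1: g['rotation']=Ro.from_euler('xyz',r).as_matrix()
    return _p(g,u,v,z)
def w2pix(f,p):
    c=Ro.from_euler('xyz',f['rotation']).as_matrix().T@(np.array(p)-f['eye'])
    q=f['K']@(c*[1,-1,-1]); return q[:2]/q[2]
E
python3 - <<'E'
from h import *
f=np.load('top.npy',allow_pickle=True).item()
s=np.load('scene.npy',allow_pickle=True).item()
for n,u,v,z in[('m1',146,188,.028),('m2',160,231,.028),('cup',198,177,.052),('tea',205,225,.02),('dial',331,138,.046),('dish',347,197,.06),('dialtip',322,120,.046)]:
    p=pix2w(f,u,v,z); print(n,p.round(4),w2pix(s,p).round(1))
c=cv2.resize(f['img'][95:265,115:390],None,fx=2.9,fy=2.9,interpolation=cv2.INTER_CUBIC)
cv2.imwrite('pics/crop1.png',cv2.convertScaleAbs(c[:,:,::-1],alpha=1.5))
E
```

```text
m1 [0.5523 0.2926 0.028 ] [376.3 176.3]
m2 [0.446  0.2573 0.028 ] [337.3 171.1]
cup [0.5758 0.1604 0.052 ] [367.1 193.5]
tea [0.4604 0.1486 0.02  ] [324.1 192.3]
dial [ 0.6726 -0.1643  0.046 ] [347.9 290.1]
dish [ 0.5253 -0.199   0.06  ] [274.1 266.4]
dialtip [ 0.7175 -0.1425  0.046 ] [374.1 292.4]
```

View pics/crop1.png

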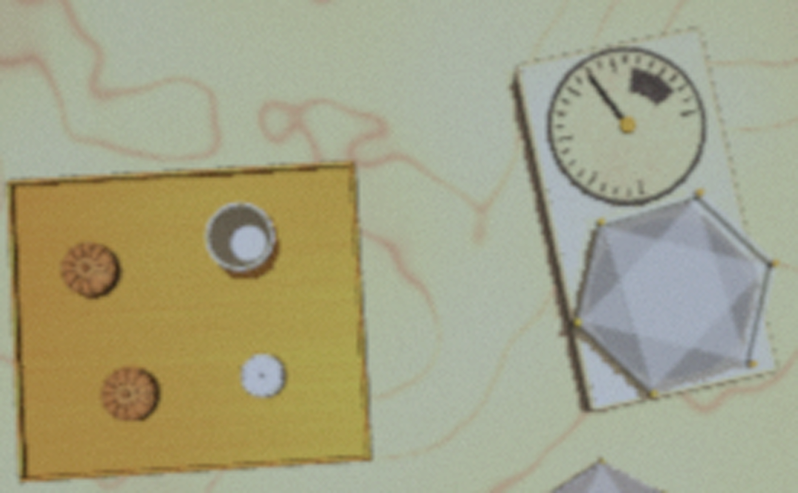

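Crop: biscuits at (90,269) and (130,394), distinct from the cup (240,238) and tealight (263,376); of three hexagonal dishes the middle-sized one sits on the scale at (676,296), with the small (323,278 full frame) and large (401,317) ones on the table. The needle reads ≈160°, the dark band lies clockwise of it.

Run:
```python
from h import *
from scipy.optimize import least_squares
f=np.load('top.npy',allow_pickle=True).item(); s=np.load('scene.npy',allow_pickle=True).item()
def gold(fr,box):
    x0,y0,x1,y1=box; h=cv2.cvtColor(np.ascontiguousarray(fr['img'][y0:y1,x0:x1]),cv2.COLOR_RGB2HSV)
    m=((h[...,1]>110)&(h[...,0]>8)&(h[...,0]<28)&(h[...,2]>50)).astype(np.uint8)
    n,l,st,c=cv2.connectedComponentsWithStats(m,connectivity=8)
    return [(round(a[0]+x0,1),round(a[1]+y0,1),int(t[4])) for a,t in zip(c[1:],st[1:]) if t[4]>2]
g=gold(f,(305,150,390,245)); G=gold(s,(225,222,330,305)); print(g);print(G)
print('dialhub',gold(f,(322,128,340,147)),gold(s,(335,280,360,298)))
# match: for each top knob, triangulate vs each scene knob
for a in g:
    for b in G:
        r=least_squares(lambda p:np.r_[w2pix(f,p)-a[:2],w2pix(s,p)-b[:2]],[.52,-.2,.06])
        if r.cost<6: print(a,b,r.x.round(4),round(r.cost,2))
# biscuits
for box,nm in(((130,172,163,204),'m1'),((144,215,177,247),'m2')):
    x0,y0,x1,y1=box; im=f['img'][y0:y1,x0:x1].astype(int)
    h=cv2.cvtColor(np.ascontiguousarray(f['img'][y0:y1,x0:x1]),cv2.COLOR_RGB2HSV)
    m=((h[...,1]<165)).astype(np.uint8)
    m=cv2.morphologyEx(m,cv2.MORPH_OPEN,np.ones((3,3)))
    n,l,st,c=cv2.connectedComponentsWithStats(m); 
    print(nm,h[0,0],h[16,16],[(a.round(1)+[x0,y0],t[2:5]) for a,t in zip(c[1:],st[1:])])
# needle precise: dark pixels on dial along rays
C=pix2w(f,331.2,138.1,.046)
D=np.array([.5253,-.199])-C[:2]; a0=np.arctan2(D[1],D[0])
gray=cv2.cvtColor(f['img'],cv2.COLOR_RGB2GRAY).astype(np.float32)
for deg in range(140,260,3):
    a=a0-np.radians(deg); v=[]
    for r in np.arange(.02,.05,.002):
        u=w2pix(f,C+[r*np.cos(a),r*np.sin(a),0]); v.append(cv2.getRectSubPix(gray,(1,1),tuple(map(float,u)))[0,0])
    print(deg,round(float(np.mean(v[:8]))),round(float(np.mean(v[8:]))),end=' | ')
```

```text
[]
[(np.float64(239.8), np.float64(228.8), 4), (np.float64(286.8), np.float64(231.6), 5), (np.float64(248.0), np.float64(237.5), 6), (np.float64(237.2), np.float64(246.3), 6), (np.float64(316.6), np.float64(250.8), 5), (np.float64(316.6), np.float64(255.6), 5), (np.float64(233.1), np.float64(267.1), 16), (np.float64(307.0), np.float64(283.0), 25), (np.float64(262.2), np.float64(291.1), 26)]
dialhub [(np.float64(330.8), np.float64(137.6), 19)] [(np.float64(348.9), np.float64(288.2), 39)]
m1 [ 20 153 110] [ 18 126 103] [(array([146. , 187.5]), array([  33,   32, 1050], dtype=int32))]
m2 [ 21 149 111] [ 18 122 100] [(array([160. , 230.5]), array([  33,   32, 1052], dtype=int32))]
140 113 114 | 143 109 115 | 146 99 114 | 149 82 106 | 152 61 81 | 155 50 51 | 158 58 62 | 161 78 93 | 164 96 110 | 167 108 113 | 170 113 113 | 173 115 113 | 176 115 112 | 179 115 111 | 182 115 111 | 185 115 113 | 188 114 114 | 191 111 111 | 194 106 102 | 197 99 79 | 200 94 55 | 203 92 49 | 206 92 48 | 209 93 48 | 212 92 48 | 215 90 50 | 218 90 49 | 221 91 50 | 224 93 48 | 227 93 48 | 230 93 48 | 233 92 48 | 236 93 49 | 239 94 49 | 242 96 52 | 245 100 67 | 248 107 95 | 251 112 110 | 254 114 115 | 257 115 116 |
```

Run:
```python
from h import *
from scipy.optimize import least_squares
f=np.load('top.npy',allow_pickle=True).item(); s=np.load('scene.npy',allow_pickle=True).item()
T=(np.array([(601,222),(699,192),(773,264),(752,363),(654,394),(577,322)])/2.9+[115,95])
S=[(317,253.2),(307,283),(262.2,291.1),(233.1,267.1),(286.8,231.6),(239.8,231)]
P=[]
def tri(a,b): 
    r=least_squares(lambda p:np.r_[w2pix(f,p)-a,w2pix(s,p)-b],[.52,-.2,.06]); return r.x,r.cost
for a in T:
    for b in S:
        x,c=tri(a,b)
        if c<4 and .02<x[2]<.12: print(a.round(1),b,x.round(4),round(c,2))
print('hub',tri(np.array([330.8,137.6]),np.array([348.9,288.2])))
for z in(.055,.06,.065,.07):
    Q=np.array([pix2w(f,*a,z) for a in T]); print(z,Q.mean(0).round(4),np.linalg.norm(Q-Q.mean(0),axis=1).round(4))
# full fit of hexagon: known radius of knobs unknown; biscuits via template-dark outline
for n,a,b in(('m1',(146,188),(376.5,179)),('m2',(160,231),(338,173.5))):
    print(n,tri(np.array(a),np.array(b)))
c=cv2.resize(s['img'][150:310,220:420],None,fx=3.7,fy=3.7,interpolation=cv2.INTER_CUBIC)
cv2.imwrite('pics/crop2.png',cv2.convertScaleAbs(c[:,:,::-1],alpha=1.3))
```

```text
[322.2 171.6] (317, 253.2) [ 0.5861 -0.1364  0.0776] 0.6
[356.  161.2] (307, 283) [ 0.6099 -0.2178  0.0772] 0.13
[381.6 186. ] (262.2, 291.1) [ 0.5506 -0.2781  0.0759] 0.14
[374.3 220.2] (233.1, 267.1) [ 0.4694 -0.2589  0.0776] 0.13
[314. 206.] (286.8, 231.6) [ 0.5028 -0.116   0.0828] 0.07
hub (array([ 0.67308749, -0.16283386,  0.05026613]), np.float64(0.053020688906751545))
0.055 [ 0.5285 -0.2028  0.055 ] [0.0862 0.0872 0.0853 0.0863 0.0868 0.0868]
0.06 [ 0.528  -0.2018  0.06  ] [0.0857 0.0867 0.0849 0.0858 0.0864 0.0863]
0.065 [ 0.5275 -0.2007  0.065 ] [0.0852 0.0862 0.0844 0.0853 0.0859 0.0858]
0.07 [ 0.527  -0.1997  0.07  ] [0.0848 0.0858 0.0839 0.0849 0.0854 0.0853]
m1 (array([0.55335893, 0.29592269, 0.01774177]), np.float64(0.0037773745546009737))
m2 (array([0.44671512, 0.26040458, 0.01841548]), np.float64(0.10350396416185803))
```

View pics/crop2.png

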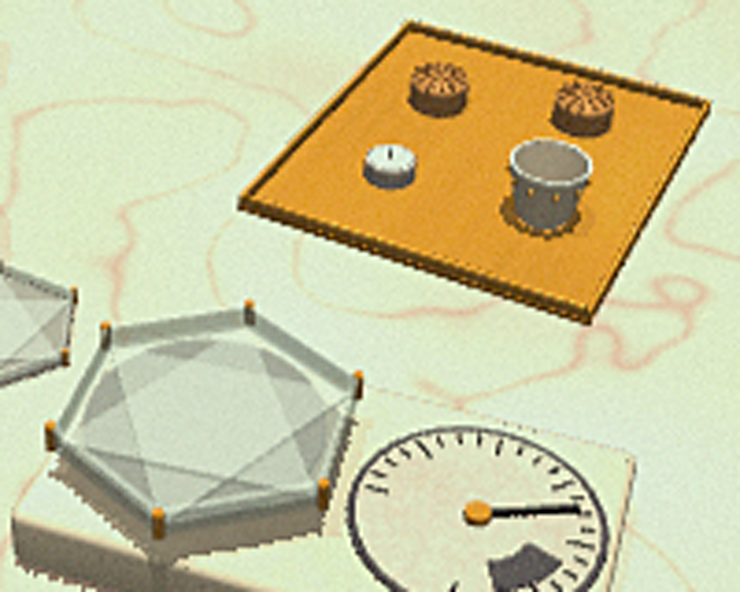

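>>> {"fn": "move_arm", "kwargs": {"gripper": [1,1,1,1,1,1,1,1], "linear": [[0,0,0],[0,0,0],[0,0,0],[0,0,0],[0,0,0],[0,0,0],[0,0,0],[0,0,0]], "twist": [-8.58,-8.58,-8.58,-8.58,-8.58,-8.58,-8.58,-8.58]}}

```text
clock: 0.9
position: [0.2275, -0.5819, 0.231]
tool_rot: [-3.141, -0.001, 1.577]
force: [-0.2, -0.1, -0.0]
grip_width: 0.0853
finger_force: 0.0
```

>>> {"fn": "move_arm", "kwargs": {"gripper": [1,1,1,1,1,1,1,1], "linear": [[2,2,0],[3,3,0],[3,3,0],[3,3,0],[3,3,0],[3,3,0],[3,3,0],[3,3,0]], "twist": [0,0,0,0,0,0,0,0]}}

```text
clock: 1.7
position: [0.4585, -0.3507, 0.2312]
tool_rot: [-3.141, -0.0, 1.571]
force: [0.1, -0.8, 0.8]
grip_width: 0.0854
finger_force: 0.0
```

>>> {"fn": "move_arm", "kwargs": {"gripper": [1,1,1,1,1,1,1,1], "linear": [[4,0,0],[4,0,0],[4,0,0],[4,0,0],[4,0,0],[4,0,0],[4,0,0],[4,0,0]], "twist": [0,0,0,0,0,0,0,0]}}

```text
clock: 2.5
position: [0.4572, -0.0306, 0.2313]
tool_rot: [-3.141, 0.0, 1.571]
force: [1.6, -0.4, 0.3]
grip_width: 0.0856
finger_force: 0.0
```

>>> {"fn": "move_arm", "kwargs": {"gripper": [1,1,1,1,1,1,1,1], "linear": [[4.5,1.3,0],[4.5,1.3,0],[4.5,1.3,0],[4.5,1.3,0],[4.5,1.3,0],[4.5,1.3,0],[4,1.3,0],[1.5,0.5,0]], "twist": [0,0,0,0,0,0,0,0]}}

```text
clock: 3.3
position: [0.5532, 0.2972, 0.2307]
tool_rot: [-3.14, -0.002, 1.574]
force: [-0.2, -0.5, -0.6]
grip_width: 0.0855
finger_force: 0.0
```

>>> {"fn": "move_arm", "kwargs": {"gripper": [1,1,1,1], "linear": [[0,0,4],[0,0,4],[0,0,4],[0,0,2]], "twist": [0,0,0,0]}}

```text
clock: 3.7
position: [0.5522, 0.292, 0.0877]
tool_rot: [-3.138, 0.002, 1.571]
force: [0.1, 0.1, -0.6]
grip_width: 0.0853
finger_force: 0.0
```

Run:
```python
from h import *
f=grab('scene'); s=monitor.observe(); print(s['position'],s['qpos'])
p=s['position']; print(w2pix(f,p))
c=cv2.resize(f['img'][110:230,280:430],None,fx=4,fy=4,interpolation=cv2.INTER_CUBIC)
t=grab('top'); d=cv2.resize(t['img'][140:260,110:210],None,fx=4,fy=4,interpolation=cv2.INTER_CUBIC)
cv2.imwrite('pics/above.png',cv2.resize(cv2.convertScaleAbs(np.hstack([c,d])[:,:,::-1],alpha=1.3),None,fx=.8,fy=.8))
```

```text
[0.55148345 0.29152706 0.08581224] [-0.26022347  0.74066772 -0.48571949  1.68842392  0.4398811   0.82987984
 -0.94106855]
[379.01999233 158.53961302]
```

View pics/above.png

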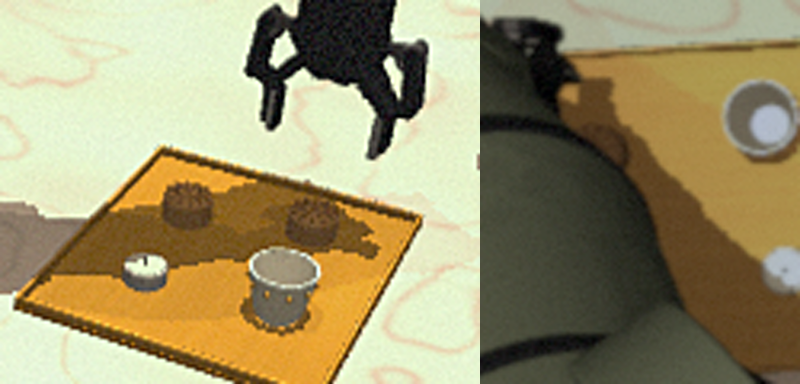

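Fingers straddle the nearer biscuit (scene crop: tips (272,128) and (375,155), biscuit (313,222) beneath); descending.

>>> {"fn": "move_arm", "kwargs": {"gripper": [1,1,1,1,1,1], "linear": [[0.3,0.1,3],[0,0,2],[0,0,1.5],[0,0,0.8],[0,0,0.3],[0,0,0]], "twist": [0,0,0,0,0,0]}}

```text
clock: 4.4
position: [0.5549, 0.2961, 0.0158]
tool_rot: [3.141, -0.0, 1.571]
force: [-0.4, 0.1, 0.2]
grip_width: 0.0855
finger_force: 0.0
```

>>> {"fn": "move_arm", "kwargs": {"gripper": [0.4,0.4,0.4,0.4,0.4,0.4], "linear": [[0,0,0],[0,0,0],[0,0,0],[0,0,0],[0,0,0],[0,0,0]], "twist": [0,0,0,0,0,0], "squeeze": 20}}

```text
clock: 5.0
position: [0.555, 0.296, 0.016]
tool_rot: [3.141, -0.0, 1.571]
force: [-1.7, -0.8, 7.8]
grip_width: 0.0445
finger_force: 19.3
```

>>> {"fn": "move_arm", "kwargs": {"gripper": [0.75,0.75,0.75,0.75,0.75], "linear": [[0,0,0],[0,0,0],[0,0,0],[0,0,0.4],[0,0,0.3]], "twist": [0,0,0,0,0]}}

```text
clock: 5.5
position: [0.5546, 0.2958, 0.0079]
tool_rot: [-3.141, 0.0, 1.571]
force: [1.4, -0.2, -1.0]
grip_width: 0.0637
finger_force: 0.0
```

>>> {"fn": "move_arm", "kwargs": {"gripper": [0.4,0.4,0.4,0.4,0.4,0.4], "linear": [[0,0,0],[0,0,0],[0,0,0],[0,0,0],[0,0,0],[0,0,0]], "twist": [0,0,0,0,0,0], "squeeze": 25}}

```text
clock: 6.1
position: [0.5547, 0.2959, 0.0083]
tool_rot: [3.142, -0.0, 1.571]
force: [0.0, 0.8, -0.5]
grip_width: 0.0451
finger_force: 25.6
```

>>> {"fn": "move_arm", "kwargs": {"gripper": [0.4,0.4,0.4,0.4,0.4,0.4,0.4,0.4], "linear": [[0,0,-1],[0,0,-2],[0,0,-3],[0,0,-3],[0,0,-3],[0,0,-3],[0,0,-3],[0,0,-2]], "twist": [0,0,0,0,0,0,0,0]}}

```text
clock: 6.9
position: [0.5549, 0.2962, 0.2114]
tool_rot: [3.14, -0.001, 1.571]
force: [-1.2, 0.2, -0.6]
grip_width: 0.0441
finger_force: 25.7
```

>>> {"fn": "move_arm", "kwargs": {"gripper": [0.4,0.4,0.4,0.4,0.4,0.4,0.4,0.4], "linear": [[-1.5,0,0],[-3,0,0],[-4,0,0],[-4,0,0],[-4,0,0],[-4,0,0],[-4,0,0],[-4,0,0]], "twist": [0,0,0,0,0,0,0,0]}}

```text
clock: 7.7
position: [0.5539, 0.0086, 0.2082]
tool_rot: [-3.141, 0.0, 1.57]
force: [0.6, 0.3, 0.2]
grip_width: 0.0444
finger_force: 25.7
```

>>> {"fn": "move_arm", "kwargs": {"gripper": [0.4,0.4,0.4,0.4,0.4,0.4,0.4,0.4], "linear": [[-4,-0.5,0],[-4,-0.5,0],[-4,-0.5,0],[-4,-0.5,0],[-3,-0.5,0],[-1.5,-0.3,0],[-0.5,0,0],[0,0,0]], "twist": [0,0,0,0,0,0,0,0]}}

```text
clock: 8.5
position: [0.5266, -0.1987, 0.2082]
tool_rot: [-3.142, -0.0, 1.571]
force: [0.0, -0.1, -0.4]
grip_width: 0.0447
finger_force: 25.7
```

>>> {"fn": "move_arm", "kwargs": {"gripper": [0.4,0.4,0.4,0.4,0.4,0.4,0.4], "linear": [[0,0,3],[0,0,3],[0,0,3],[0,0,2],[0,0,1],[0,0,0.3],[0,0,0]], "twist": [0,0,0,0,0,0,0]}}

```text
clock: 9.2
position: [0.5271, -0.1984, 0.0857]
tool_rot: [3.141, -0.0, 1.572]
force: [-0.1, 0.3, -0.2]
grip_width: 0.0445
finger_force: 25.7
```

Run:
```python
from h import *
f=grab('scene'); s=monitor.observe(); print(s['position'],s['force'])
c=cv2.resize(f['img'][190:320,210:410],None,fx=4,fy=4,interpolation=cv2.INTER_CUBIC)
cv2.imwrite('pics/dish.png',cv2.convertScaleAbs(c[:,:,::-1],alpha=1.3))
```

```text
[ 0.52720892 -0.1987219   0.08613484] [-0.27544754  0.1051427  -0.65230562]
```

View pics/dish.png

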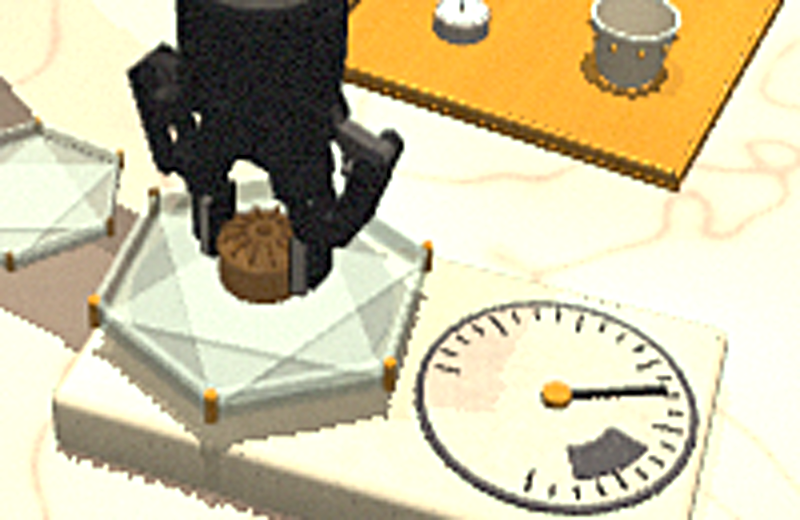

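Biscuit held level over the middle of the dish (crop (262,255)), the needle still short of the band. The spring is soft, so I'll use the needle itself as the contact sensor.

```bash
cat >> h.py <<'E'
def needle(img='scene'):
    # angle of the darkest spoke, calibrated hub in the given view
    f=grab(img); h=(330.8,137.6) if img=='top' else (348.9,288.8)
    C=pix2w(f,*h,.048); a0=np.arctan2(-.199-C[1],.5265-C[0])
    g=cv2.cvtColor(f['img'],cv2.COLOR_RGB2GRAY).astype(np.float32); best=[]
    for deg in range(100,300):
        a=a0-np.radians(deg)
        best.append(np.mean([cv2.getRectSubPix(g,(1,1),tuple(map(float,w2pix(f,C+[r*np.cos(a),r*np.sin(a),0]))))[0,0] for r in np.arange(.014,.029,.002)]))
    b=np.array(best); i=b.argmin(); w=np.clip(np.median(b)*.8-b,0,None); w[abs(np.arange(200)-i)>10]=0
    return round(100+float((w*np.arange(200)).sum()/w.sum()),1), round(float(b.min())), round(float(np.median(b)))
E
python3 -c "
from h import *
print(needle('scene'),needle('top'))"
```

```text
(155.8, 11, 199) (155.7, 62, 136)
```

>>> {"fn": "move_arm", "kwargs": {"gripper": [0.4,0.4,0.4,0.4], "linear": [[0,0,0.6],[0,0,0.5],[0,0,0.2],[0,0,0]], "twist": [0,0,0,0]}}

```text
clock: 9.75
position: [0.5264, -0.199, 0.0719]
tool_rot: [-3.141, -0.0, 1.571]
force: [-0.3, -0.2, -0.3]
grip_width: 0.0447
finger_force: 25.8
```

```bash
python3 -c "
from h import *
print(needle('scene'),needle('top'),monitor.observe()['position'])"
```

```text
(183.9, 13, 199) (181.6, 66, 136) [ 0.52660883 -0.19905804  0.07226917]
```

Already in contact (needle +27°). Another 1.5 mm carries its full weight; then release.

>>> {"fn": "move_arm", "kwargs": {"gripper": [0.4,0.4,0.4,0.4], "linear": [[0,0,0.1],[0,0,0.05],[0,0,0],[0,0,0]], "twist": [0,0,0,0]}}

```text
clock: 10.25
position: [0.5267, -0.1991, 0.0709]
tool_rot: [3.141, 0.0, 1.571]
force: [-0.1, 0.0, -0.7]
grip_width: 0.0447
finger_force: 25.8
```

```bash
python3 -c "
from h import *
print(needle('scene'),needle('top'),monitor.observe()['position'])"
```

```text
(196.4, 12, 199) (196.2, 58, 137) [ 0.52669662 -0.19911413  0.07086687]
```

>>> {"fn": "move_arm", "kwargs": {"gripper": [0.56,0.62,0.7,0.8,0.8,0.8], "linear": [[0,0,0],[0,0,0],[0,0,0],[0,0,0],[0,0,0],[0,0,0]], "twist": [0,0,0,0,0,0]}}

```text
clock: 10.95
position: [0.5267, -0.1991, 0.0708]
tool_rot: [3.142, -0.0, 1.571]
force: [0.9, 0.3, 0.4]
grip_width: 0.0684
finger_force: 0.0
```

>>> {"fn": "move_arm", "kwargs": {"gripper": [0.8,0.8,0.8,0.8,0.8,0.8,0.8,0.8], "linear": [[0,0,-1],[0,0,-2],[0,0,-3],[0,0,-3],[0,0,-3],[0,0,-2],[0,0,-1],[0,0,0]], "twist": [0,0,0,0,0,0,0,0]}}

```text
clock: 11.75
position: [0.5271, -0.1992, 0.222]
tool_rot: [3.14, 0.001, 1.571]
force: [-0.1, 0.2, -0.9]
grip_width: 0.0681
finger_force: 0.0
```

>>> {"fn": "move_arm", "kwargs": {"gripper": [0.8,0.8,0.8,0.8,0.8,0.8,0.8,0.8], "linear": [[0,0,0],[0,0,0],[0,0,0],[0,0,0],[0,0,0],[0,0,0],[0,0,0],[0,0,0]], "twist": [0,0,0,0,0,0,0,0]}}

```text
clock: 12.55
position: [0.5266, -0.1991, 0.2208]
tool_rot: [3.142, -0.0, 1.571]
force: [-0.4, -0.0, -0.8]
grip_width: 0.0683
finger_force: 0.0
```

Run:
```python
from h import *
print(needle('scene'),needle('top'),needle('scene'),needle('top'))
f=grab('scene')
c=cv2.resize(f['img'][150:320,210:420],None,fx=3.5,fy=3.5,interpolation=cv2.INTER_CUBIC)
cv2.imwrite('pics/after1.png',cv2.convertScaleAbs(c[:,:,::-1],alpha=1.3))
```

```text
(202.2, 11, 187) (201.8, 62, 137) (202.2, 12, 187) (201.8, 63, 137)
```

View pics/after1.png

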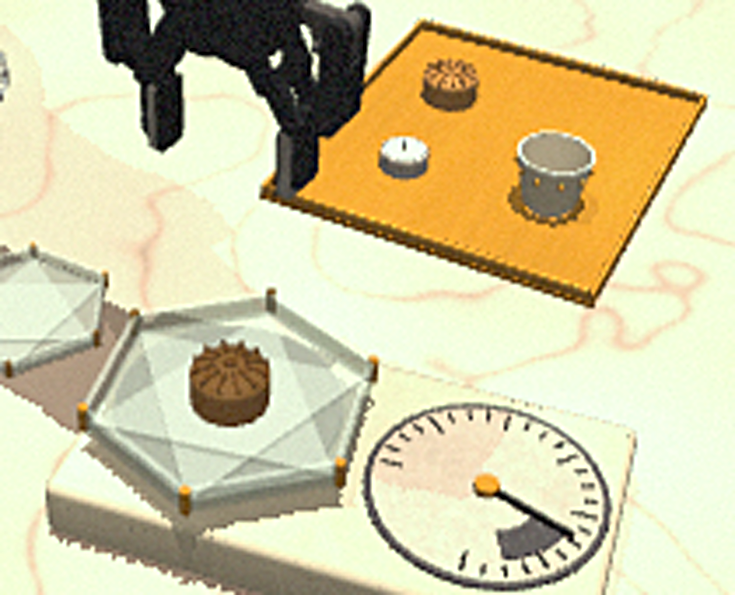

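The biscuit lies flat in the dish. The needle is steady at 202°, inside the band (197–247°), in both views. The second biscuit stays on the tray.

```bash
python3 -c "
from h import *
print(needle('top')); print(bot.job_done())"
```

```text
(202.0, 62, 137)
the job is handed in; nothing more can be done
None
```

One biscuit was enough: it lies in the dish on the scale, the needle settled at about 202° inside the dark band (197–247°), the other biscuit stayed on the tray, and the job is handed in.

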